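Load two milling blanks into a sprung feed magazine

TASK

Load the feed magazine on the bench with the two tall ceramic milling blanks: pull its sprung follower back by the black handle and hook the handle in the side pocket of its slot so that it stays back by itself, then stand both tall blanks upright in the open channel, one behind the other. Then unhook the handle and ease the follower forward, without letting it snap and without forcing anything, until it presses the pair fully home against the end stop. Leave the short blank and the other things on the bench where they are.

Things in the scene. Friction and masses are not known exactly. Their poses are not given: they have to be found in the camera images.
- magazine: Fixed aluminium feed magazine, 228 x 58 mm. Origin on its underside, z up, x along the channel to the end stop. In its frame (mm): channel on y = 0, floor z = 12, 20 wide inside, open from x = 22 to the end stop, whose face may stand anywhere from x = 96 to 116. Walls upright to z = 22, then lips flaring out to z = 27, y = +-17. Steel cover plate with the slot: x -84..22, y -17..33, top z = 32.
- channel_end (a point): Point on the channel floor, on its middle line, at the front end of the walls: (116, 0, 12) mm in the magazine's frame; axes as the magazine. The end stop, a steel block 8 mm thick with its top at z = 34 mm, is set by a screw with its face 0 to 20 mm short of this point, differently each time; its place is not measured, and it does not yield.
- pocket (a point): Where the post's middle rests when hooked: (-57, 16, 32) mm in the magazine's frame. J-shaped slot 11 mm wide in the cover plate: long lane on y = 0 whose rear end stops the post at x = -68; there a cross lane to +y, passable only with the post at x -68 to -65; then the pocket on y = 16 (post free to 17.5) running forward, its lip holds the post at x = -57. Axes as the magazine.
- handle_grip (a point): Middle of the black handle bar: 100 mm along the channel, 14 mm across, 28 mm tall (14 mm above and below this point), its underside 5 mm above the cover plate, on a post under its middle. Starts at (8, 0, 51) mm in the magazine's frame. Moves with the follower along the channel, and by itself across. Axes as the magazine.
- follower (a joint): How far the follower (pusher, bar, handle) is pulled back, m, towards the magazine's -x. Rest 0: pusher face at x = 94 mm. Rear end of the slot 0.076; hooked in the pocket 0.065 (pusher face at x = 29 mm); with both tall blanks home 0.026 to 0.046. A 90 N/m spring draws it shut: 7.2 N at rest, 10.4 N at 0.036, 14 N at the rear end. Never press a blank with over 25 N.
- handle: The handle: black bar on a post 8 mm across. Origin on the post's axis, 51 mm below point handle_grip, so (8, 0, 0) mm in the magazine's frame at the start. Sideways (to +y) it slides by itself against 0.6 N of friction and stays where left: y = 0 in the long lane, 16 mm in the pocket. Post and plate bear up to 35 N. Axes as the magazine.
- blank_a: Tall milling blank: white ceramic block standing on end, 24 mm (its x) by 18 mm (its y) by 36 mm tall, with a steel stub 12 mm across and 8 mm high on top. Origin at the centre of the underside. It goes into the channel stub up, with its 24 mm side along the channel (either way round). About 60 g.
- blank_b: The second tall blank, the same as blank_a; either may go in first.
- short_blank: Short blank of the wrong size, to be left alone: 18 by 15 by 18 mm tall with the same stub. Origin at the centre of the underside.
- model_1: Closed jaw model with braces, red, 55 x 62 x 52 mm; bystander. Origin at the centre of the underside.
- model_2: Closed jaw model, terracotta, 55 x 62 x 52 mm; bystander. Origin as above.
- model_3: Closed jaw model, amber, 55 x 62 x 52 mm; bystander. Origin as above.
- spatula: Mixing spatula lying on the bench, 170 mm long; bystander.
- flask: Dark steel flask, 66 mm across, 210 mm tall; bystander.
- cup: White cup, 68 mm across, 70 mm tall; bystander.
- pusher_face (a point): Middle of the pusher's face, the steel plate at the front of the follower that presses on the blanks: 8 mm thick, 17 mm wide, from 13.5 to 36 mm high. This point is 24 mm high, 86 mm ahead (+x) of the handle. Running shut at over 0.2 m/s counts as snapping. Axes as the magazine.

How it is judged:
On the way, in this order (a step that is already met when the one before it is completed fails the run):
1. The follower is hooked back in the side pocket and stays there, let go (value of joint follower between 0.062 and 0.069 m and y of handle_grip in the frame of channel_end above 0.012 m and contact force between the fingers and handle below 0.3 N), for 0.3 s.
2. With the follower still hooked back, both tall blanks stand let go in the open channel between pusher and end stop (value of joint follower between 0.062 and 0.069 m and y of handle_grip in the frame of channel_end above 0.012 m and x of blank_a in the frame of channel_end between -0.077 and -0.0105 m and y of blank_a in the frame of channel_end between -0.003 and 0.003 m and z of blank_a in the frame of channel_end between -0.003 and 0.003 m and angle between each of blank_a, blank_b's own z axis and vertical below 0.1 rad and x of blank_b in the frame of channel_end between -0.077 and -0.0105 m and y of blank_b in the frame of channel_end between -0.003 and 0.003 m and z of blank_b in the frame of channel_end between -0.003 and 0.003 m and contact force between the fingers and blank_a below 0.1 N and contact force between the fingers and blank_b below 0.1 N), for 0.2 s.
At the end, for the whole second after the job is handed in: Both tall blanks upright (0.1 rad) on the channel floor, one behind the other: end stop, first blank, second blank and pusher each within 2 mm of touching the next; handle unhooked, under 5 mm off the long lane; all at rest and let go (x of blank_a in the frame of channel_end between -0.077 and -0.0105 m and y of blank_a in the frame of channel_end between -0.003 and 0.003 m and z of blank_a in the frame of channel_end between -0.003 and 0.003 m and angle between each of blank_a, blank_b's own z axis and vertical below 0.1 rad and x of blank_b in the frame of channel_end between -0.077 and -0.0105 m and y of blank_b in the frame of channel_end between -0.003 and 0.003 m and z of blank_b in the frame of channel_end between -0.003 and 0.003 m and y of handle_grip in the frame of channel_end below 0.005 m and horizontal distance between blank_a and blank_b below 0.0262 m and ((horizontal distance between blank_a and stop_c0 below 0.018 m and horizontal distance between blank_b and follower_c1 below 0.018 m) or (horizontal distance between blank_b and stop_c0 below 0.018 m and horizontal distance between blank_a and follower_c1 below 0.018 m)) and linear speed of each of blank_a, blank_b below 0.02 m/s and contact force between the fingers and handle below 0.1 N).
It fails at once if The follower snaps: it runs shut faster than 0.2 m/s anywhere ahead of the pocket (value of joint follower below 0.06 m and velocity of joint follower below -0.2 m/s).
It fails at once if The handle's post is forced against the slotted plate with more than 35 N (contact force between handle and magazine above 35 N).
It fails at once if The follower is forced against a blank with more than 25 N (contact force between follower_c1 and blank_a above 25 N or contact force between follower_c1 and blank_b above 25 N).
It fails at once if A bystander is moved by more than 20 mm (distance of any of short_blank, model_1, model_2, model_3, spatula, flask, cup from where it was at the start of the episode above 0.02 m).
It also fails if it takes over 72 s, if anything falls off the work surface, if the arm or the gripper's body presses on something with over 40 N, if the wrist force passes 120 N, or if a joint passes its speed limit or range.

ROBOT

A 6-joint arm with a two-finger parallel gripper is mounted at the origin on the work surface. World frame = base frame: x ahead of the robot, y to its left, z up, the work surface at z = 0. Lengths are in m, angles in rad, forces in N, time in s.
With the tool pointing down it reaches from about 0.375 to 0.9 m from the base axis. Payload 3.1 kg.
Tool frame: the origin (TCP) lies between the finger pads; the fingertips stand 11 mm ahead of it and the grasp point (between the pads) lies 8 mm behind it; z points along the fingers, y is the direction in which the jaws open and shut (so a half turn about z gives the same grasp; the last joint's range is limited). The gripper opens to 85 mm and grips with 20 to 120 N. Pads are 22 mm wide; open, the fingers measure 114 mm over their backs; the gripper's body (76 mm by 85 mm) begins 54 mm behind the grasp point. The pads swing forward as they close: fully open they stand 13 mm farther back than shut.
Start: joints at [-0.178, 0.527, 1.433, -0, 1.181, -0.178], TCP at [0.625, 0, 0.242] pointing down, gripper open.
Joint ranges: [-3.08, 3.08], [-0.75, 2.2], [0.22, 2.44], [-1.43, 4.57], [0, 2.65], [-2.85, 2.85]. Speed limits (rad/s): [2.79, 2.79, 3.14, 3.14, 3.14, 3.14].

INTERFACE

Orientations are given as a unit quaternion [x, y, z, w].
In Python, from station import manip gives the robot as it stands. The module is installed in compiled form; this text tells all that it offers.
- The arm moves only by the tool arm_command, never from a script. Its argument "rows" is a list of rows, each a list of 3 entries, a list of its own where there are three numbers: the shift along the world's x, y, z in mm, then the turn about the world's z in rad, then the closure, from -1 (fully open) to 1 (shut), so that 0 is half open. A call has 1 to 12 rows; each row shifts and turns the commanded pose from where the row before left it; what a row does not reach is not made up. A row lasts 1/8 s, in which the tool goes at most 62.5 mm and 10.7 degrees, less where a joint would pass 70% of its speed; a pose out of reach is approached as far as the arm can. A call with a gripper value outside its range is refused whole. The fingers move at their own pace and stop on an object; "squeeze" is the grip in N (left out, the last holds). Time passes only in rows, so rows that do not move let the fingers close. It gives the time, the measured TCP pose, the force and the opening at its end, in the units of the state.
- manip.sense(): the state, without advancing time (a new reading comes with each control period).
- manip.snapshot(name): name is "scene" or "side" or "wrist"; returns the picture (480x640x3 uint8, blue, green, red); there is no depth.
- manip.get_calibration(name): a dict with "fovy" (degrees; the focal length in pixels is half the picture's height over the tangent of half this angle, whatever the lens; pixels are square), "cx", "cy" (the principal point, pixels), "R" (3x3) and "t" (3): a world point X has camera coordinates R X + t. Camera axes: x right, y down, z forward; pixel columns grow to the right and rows downward; lengths in m; the calibration is good to about 2 mm. A picture is of the moment at which its call begins: read the wrist's pose just before it. get_calibration takes no time and is no camera call; for the wrist camera it gives the pose at the moment of the call.
- manip.sign_off(): hands the job in, once; it reports no verdict.
The state is a dict: "t": time; "q": joint angles; "qd": joint speeds; "tau": joint torques, N m; "tcp_pos": TCP position; "tool_rot": TCP orientation; "force": force on the tool from outside, world axes, zero at the start; "ft_torque": the same for the moment, N m; "finger_gap": opening from 0.0 (shut) to 1.0 (fully open).
Only numpy, scipy, OpenCV 4.12 (cv2) and the standard library are available. Lean on these libraries where they do the work, as an engineer would, in place of code of your own. Each camera call takes 0.05 s, during which the arm holds its last target.

## Working session

There is one attempt and no reset: what is moved stays moved. The work goes in short steps, Python scripts to look and compute and a tool call to move; the robot and the scene stay as the last step left them, time stands still between calls to the robot, and variables do not carry over. Pictures are saved under pics/ and viewed, and the job is handed in when it is done.

Besides the shell and the picture viewer there is one more tool, called as name(argument=value, ...) on one line, values as JSON. arm_command: Moves the arm, as the interface text tells. Its arguments: {"type":"object","properties":{"rows":{"type":"array","items":{"type":"array"}},"squeeze":{"type":"number"}},"required":["rows"]}

```bash
mkdir -p pics; ls; cat > h.py <<'E'
import numpy as np, cv2
from station import manip
def snap(n,f):
    c=manip.get_calibration(n); im=manip.snapshot(n); cv2.imwrite('pics/'+f+'.png',im); np.save('pics/'+f+'.npy',np.array([c],dtype=object),allow_pickle=True); return im,c
def cal(f): return np.load('pics/'+f+'.npy',allow_pickle=True)[0]
def ray(c,u,v):
    f=240/np.tan(np.radians(c['fovy'])/2); R=np.array(c['R']);t=np.array(c['t'])
    d=R.T@np.array([(u-c['cx'])/f,(v-c['cy'])/f,1]); return -R.T@t,d
def onz(c,u,v,z):
    o,d=ray(c,u,v); return o+d*(z-o[2])/d[2]
def proj(c,X):
    f=240/np.tan(np.radians(c['fovy'])/2); p=np.array(c['R'])@np.array(X)+np.array(c['t'])
    return np.array([c['cx']+f*p[0]/p[2],c['cy']+f*p[1]/p[2]])
def two(c1,p1,c2,p2):
    o1,d1=ray(c1,*p1);o2,d2=ray(c2,*p2)
    A=np.stack([d1,-d2],1);s=np.linalg.lstsq(A,o2-o1,rcond=None)[0]
    a=o1+s[0]*d1;b=o2+s[1]*d2; return (a+b)/2,np.linalg.norm(a-b)
E
python3 - <<'E'
from h import *
for n in ['scene','side','wrist']:
    im,c=snap(n,n+'0'); print(n,im.shape,c)
s=manip.sense();print(s)
E
```

```text
pics
scene (480, 640, 3) {'fovy': 51.61108442793806, 'cx': 325.1508411452703, 'cy': 237.39171992684348, 'R': array([[-0.05095586,  0.99865086, -0.00999834],
       [ 0.81921174,  0.03606969, -0.57235575],
       [-0.57122292, -0.03735564, -0.81994447]]), 't': array([-0.02885619, -0.41100212,  1.79175924])}
side (480, 640, 3) {'fovy': 46.447044010605595, 'cx': 321.7242321526067, 'cy': 242.60710128750262, 'R': array([[ 0.95351065, -0.30065338,  0.02061511],
       [-0.201739  , -0.68763142, -0.69747001],
       [ 0.22387231,  0.66088621, -0.71631739]]), 't': array([-0.49322968,  0.20557414,  1.21976632])}
wrist (480, 640, 3) {'fovy': 59.22513067231416, 'cx': 318.227407581393, 'cy': 229.13262043126718, 'R': array([[ 9.99997617e-01,  3.87366308e-04, -2.14845736e-03],
       [ 9.58666238e-04, -9.62085425e-01,  2.72746616e-01],
       [-1.96134666e-03, -2.72748026e-01, -9.62083503e-01]]), 't': array([-0.62478375, -0.03546571,  0.37962022])}
{'t': 0.15, 'q': array([-1.78496824e-01,  5.28274854e-01,  1.43360729e+00, -6.08022602e-06,
        1.18142093e+00, -1.78471512e-01]), 'qd': array([ 0.00066377, -0.00324429, -0.00354316,  0.00027789,  0.00029611,
        0.00124892]), 'tau': array([ 1.17890530e-03, -4.42742836e+01, -1.78276026e+01, -2.15643640e-04,
        5.61750654e-03, -9.84718270e-06]), 'tcp_pos': array([6.24464313e-01, 1.26462769e-04, 2.41544974e-01]), 'tool_rot': array([ 7.07114654e-01,  7.07098391e-01, -4.90066292e-04, -7.00876773e-04]), 'force': array([-0.24346873, -0.31713372,  0.40264757]), 'ft_torque': array([-0.00413921, -0.0060442 ,  0.01146365]), 'finger_gap': 0.9990779530228762}
```

View pics/scene0.png

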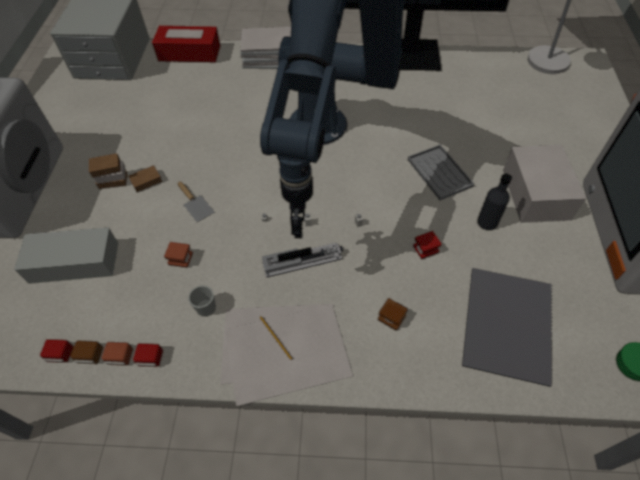

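View pics/side0.png

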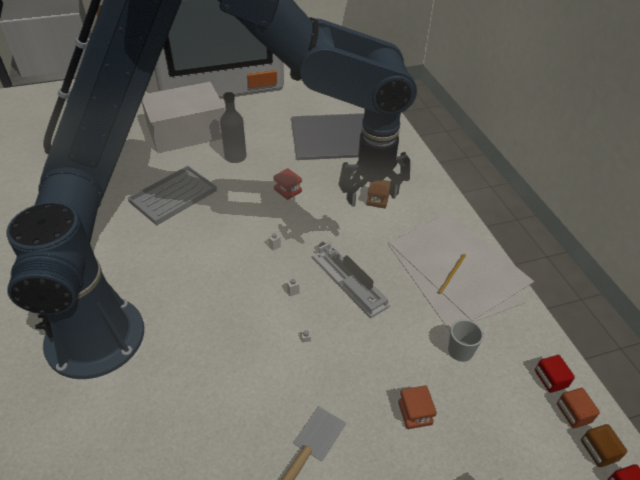

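View pics/wrist0.png

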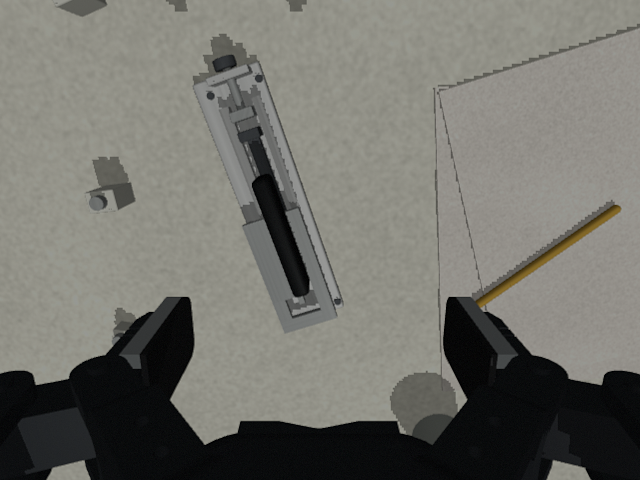

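```bash
python3 - <<'E'
from h import *
im=cv2.imread('pics/wrist0.png')
c=im[30:350,60:380]; cv2.imwrite('pics/w0z.png',cv2.resize(c,(800,800))[:600])
cv2.imwrite('pics/w0z2.png',cv2.resize(im[180:350,180:380],None,fx=3.5,fy=3.5,interpolation=cv2.INTER_CUBIC))
cv2.imwrite('pics/w0z1.png',cv2.resize(im[40:210,170:370],None,fx=3.5,fy=3.5,interpolation=cv2.INTER_CUBIC))
c=cal('wrist0');print(-np.array(c['R']).T@c['t'])
E
```

```text
[0.62556083 0.06966164 0.37355719]
```

View pics/w0z2.png

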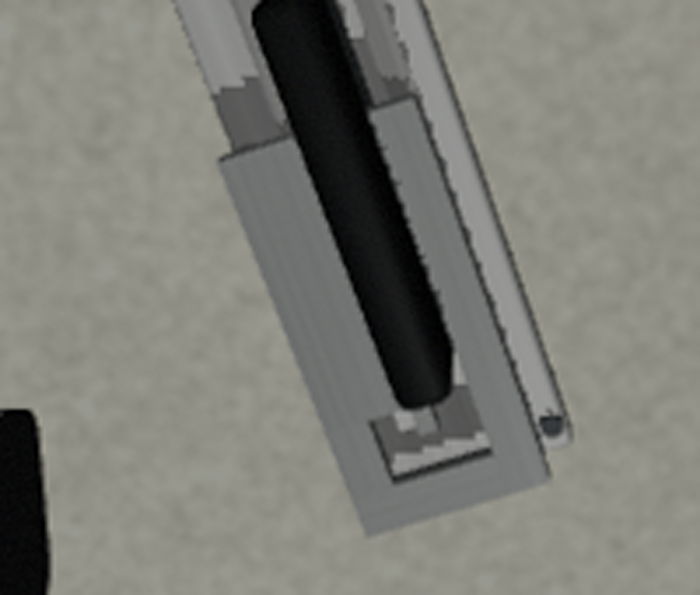

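View pics/w0z1.png

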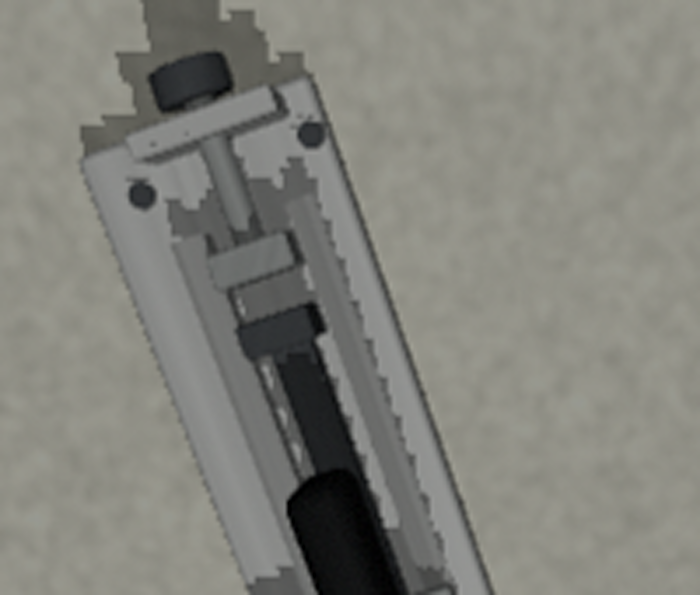

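```bash
python3 - <<'E'
from h import *
c=cal('wrist0')
uv=[(242.6,225.1),(298,207.7),(285.1,332.9),(337.1,316.6)]
uv=[(a-.36,b-.36) for a,b in uv]
loc=np.array([(22,33),(22,-17),(-84,33),(-84,-17)])/1000
W=np.array([onz(c,*p,.032)[:2] for p in uv]);print(W)
A=loc-loc.mean(0);B=W-W.mean(0)
th=np.arctan2((A[:,0]*B[:,1]-A[:,1]*B[:,0]).sum(),(A*B).sum())
R=np.array([[np.cos(th),-np.sin(th)],[np.sin(th),np.cos(th)]])
o=W.mean(0)-R@loc.mean(0);print(th,np.degrees(th),o,(loc@R.T+o-W)*1000)
np.save('mag.npy',[o[0],o[1],th])
for n,l in dict(handle=(8,0,51),pull=(-63,0,51),chan=(60,0,12),end=(116,0,12)).items():
    l=np.array(l)/1000;print(n,R@l[:2]+o)
# stop face: bottom edge of light block top (z 34): zoom1 (215,290),(300,262)
for z in[(215,275),(222,290),(300,262),(240,357),(322,332),(240,335)]:
    u=(z[0]/3.5+170-.36,z[1]/3.5+40-.36);print(z,[np.round(R.T@(onz(c,*u,h)[:2]-o)*1000,1) for h in (.034,.036)])
# blobs
print(onz(c,97,202,.044)[:2], onz(c,70,0,.02)[:2])
S=cal('scene0');D=cal('side0')
for a,b in [((265,215),(305,333)),((307,215),(292,284)),((359,217),(274,238))]: print(two(S,a,D,b))
E
for n in scene side; do python3 -c "
import cv2
im=cv2.imread('pics/${n}0.png')
r=(250,330,190,290) if '$n'=='side' else (200,240,240,390)
r=(225,350,250,330) if '$n'=='side' else r
cv2.imwrite('pics/${n}0z.png',cv2.resize(im[r[0]:r[1],r[2]:r[3]],None,fx=5 if '$n'=='scene' else 4.8,fy=5 if '$n'=='scene' else 4.8,interpolation=2))"; done
```

```text
[[ 0.56113837 -0.02340347]
 [ 0.60779599 -0.00841416]
 [ 0.59464111 -0.12432583]
 [ 0.6414255  -0.10799444]]
1.8939438676778866 108.51499025262655 [ 0.59899203 -0.0340986 ] [[-0.4244338  -0.31307185]
 [ 0.32996905  0.57525741]
 [-0.26658636  0.09578301]
 [ 0.36105112 -0.35796857]]
handle [ 0.59645161 -0.02651267]
pull [ 0.61899786 -0.09383775]
chan [0.57993887 0.02279584]
end [0.56215591 0.07589732]
(215, 275) [array([105.5,   9. ]), array([105.4,   8.6])]
(222, 290) [array([102. ,   8.7]), array([101.9,   8.3])]
(300, 262) [array([102.1, -10. ]), array([102. , -10.2])]
(240, 357) [array([87. , 10.2]), array([87. ,  9.8])]
(322, 332) [array([86.3, -9.2]), array([86.3, -9.5])]
(240, 335) [array([91.5,  8.5]), array([91.5,  8.1])]
[ 0.44842428 -0.00144834] [0.43732801 0.14908403]
(array([ 0.43656455, -0.13435787,  0.01925743]), np.float64(0.00039280673245061166))
(array([ 0.44284161, -0.00389557,  0.03390232]), np.float64(0.0011269907177089403))
(array([0.4405162 , 0.15491187, 0.03086348]), np.float64(0.0005446645996229701))
```

View pics/scene0z.png

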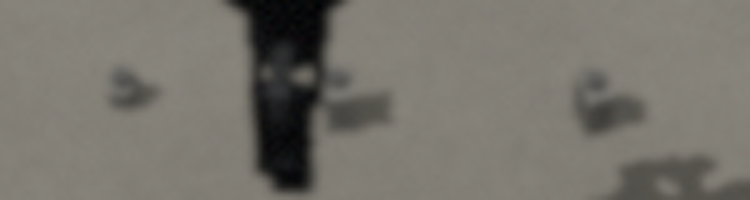

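View pics/side0z.png

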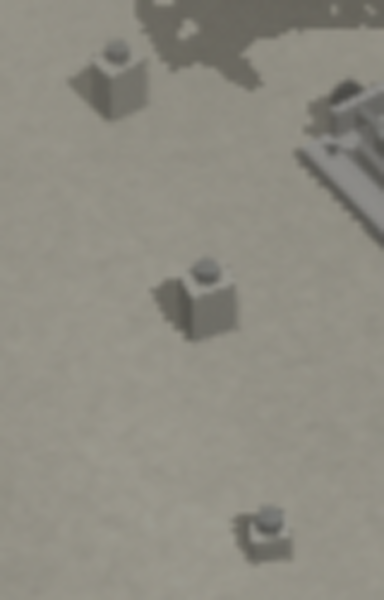

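arm_command(rows=[[[-14,-13,-45],0.16,-0.2],[[-14,-14,-45],0.163,-0.2],[[0,0,-40],0,-0.2],[[0,0,0],0,-0.2]], squeeze=60)

```text
t: 0.65
tcp_pos: [0.5942, -0.0266, 0.1092]
tool_rot: [0.584, 0.811, -0.002, -0.004]
force: [-0.2, -0.4, 0.3]
finger_gap: 0.602
```

```bash
python3 - <<'E'
from h import *
im,c=snap('wrist','w1');s=manip.sense();print(s['tcp_pos'],s['tool_rot'],s['t'],s['finger_gap'],s['force'])
E
```

```text
[ 0.59624382 -0.02686448  0.11134715] [ 5.84288802e-01  8.11544348e-01 -5.83432809e-04 -1.42390063e-03] 0.7 0.6010352336898842 [0.01466498 0.58968801 1.39741311]
```

View pics/w1.png

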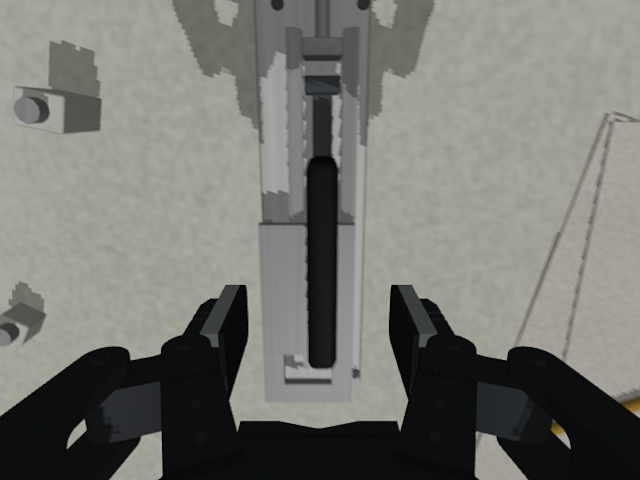

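```bash
python3 - <<'E'
from h import *
c=cal('w1');o=np.load('mag.npy');th=o[2];R=np.array([[np.cos(th),-np.sin(th)],[np.sin(th),np.cos(th)]])
for p in [(259,223.5),(354.5,223),(267,402),(352,401.5)]: print(np.round(R.T@(onz(c,*p,.032)[:2]-o[:2])*1000,1))
for p in [(303,61),(341,61)]: print('stop34',np.round(R.T@(onz(c,*p,.034)[:2]-o[:2])*1000,1))
for p in [(306,78),(340,78)]: print('pusher36',np.round(R.T@(onz(c,*p,.036)[:2]-o[:2])*1000,1))
for p in [(307.5,300),(336.5,300)]: print('handle65',np.round(R.T@(onz(c,*p,.065)[:2]-o[:2])*1000,1))
print('tcp', R.T@(manip.sense()['tcp_pos'][:2]-o[:2])*1000)
im=cv2.imread('pics/w1.png');cv2.imwrite('pics/w1z.png',cv2.resize(im[60:160,0:120],None,fx=6,fy=6,interpolation=2))
cv2.imwrite('pics/w1y.png',cv2.resize(im[0:130,250:380],None,fx=4.6,fy=4.6,interpolation=2))
E
```

```text
[21.8 32.2]
[ 22.1 -16.9]
[-85.8  31.6]
[-85.2 -17.9]
stop34 [99.6  8.7]
stop34 [99.6 -8.8]
pusher36 [92.1  7.3]
pusher36 [92.  -8.3]
handle65 [-5.5  6.4]
handle65 [-5.5 -6.8]
tcp [7.73238083 0.30875868]
```

View pics/w1z.png

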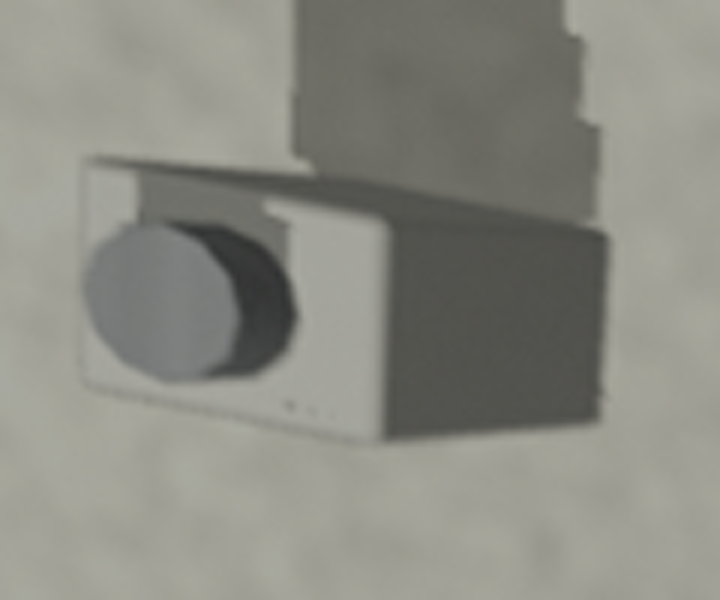

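View pics/w1y.png

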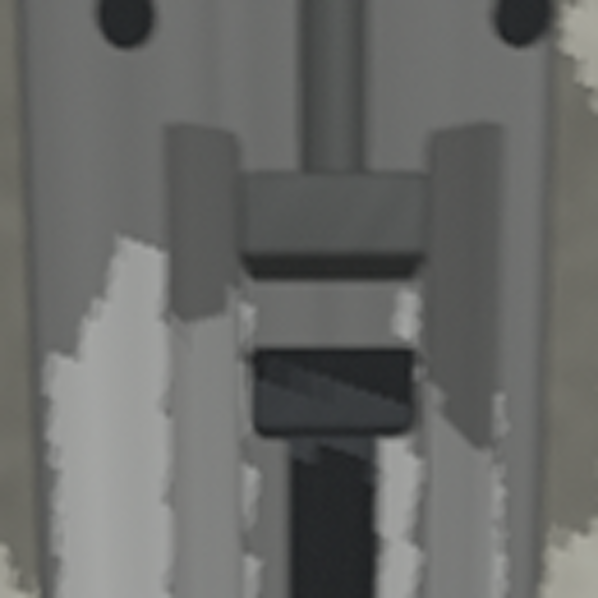

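arm_command(rows=[[[0,0,-33],0,-0.2],[[0,0,-30],0,-0.2],[[0,0,0],0,0.6],[[0,0,0],0,1],[[0,0,0],0,1],[[0,0,0],0,1]], squeeze=60)

```text
t: 1.45
tcp_pos: [0.5958, -0.0279, 0.0514]
tool_rot: [0.584, 0.812, -0.001, -0.0]
force: [-4.2, -3.8, 1.7]
finger_gap: 0.149
```

```bash
python3 - <<'E'
from h import *
c=cal('w1');q=[(85,158),(85,385),(375,440),(388,212)]
P=[onz(c,a/6-.4,b/6+60-.4,.036)[:2] for a,b in q];print(np.round(P,4),np.mean(P,0))
for i in range(4):
  d=P[(i+1)%4]-P[i];print(np.hypot(*d),np.degrees(np.arctan2(d[1],d[0])))
o=np.load('mag.npy');th=o[2];R=np.array([[np.cos(th),-np.sin(th)],[np.sin(th),np.cos(th)]])
s=manip.sense();print(s['tcp_pos'],R.T@(s['tcp_pos'][:2]-o[:2])*1000,s['force'],R.T@s['force'][:2],s['finger_gap'])
E
```

```text
[[ 0.4353  0.0046]
 [ 0.4375 -0.0126]
 [ 0.4601 -0.0095]
 [ 0.4582  0.0081]] [ 0.44776789 -0.00236829]
0.017365121906500414 -82.52822952695566
0.022763825763619062 7.7538562205163455
0.017720687253531035 95.95650235455906
0.023236726124390383 -171.39035782643404
[ 0.59579148 -0.02785221  0.05143305] [6.93942408 1.05133573] [-4.17949694 -3.78225246  1.72567265] [-2.2592746  5.1642334] 0.14916766588760205
```

arm_command(rows=[[[0,0,0],0,1],[[0,0,0],0,1]])

```text
t: 1.7
tcp_pos: [0.5958, -0.0278, 0.0514]
tool_rot: [0.584, 0.812, -0.001, -0.0]
force: [-4.8, -4.2, 2.5]
finger_gap: 0.147
```

arm_command(rows=[[[-0.8,-0.3,0],0,1],[[3.2,-9.5,0],0,1],[[3.2,-9.5,0],0,1],[[3.2,-9.5,0],0,1],[[3.2,-9.5,0],0,1],[[3.2,-9.5,0],0,1],[[3.2,-9.5,0],0,1],[[3.2,-9.5,0],0,1],[[0,0,0],0,1],[[0,0,0],0,1]])

```text
t: 2.95
tcp_pos: [0.6163, -0.0895, 0.0513]
tool_rot: [0.585, 0.811, 0.001, -0.004]
force: [-5.8, 11.9, 9.7]
finger_gap: 0.152
```

```bash
cat > st.py <<'E'
from h import *
o=np.load('mag.npy');th=o[2];R=np.array([[np.cos(th),-np.sin(th)],[np.sin(th),np.cos(th)]])
s=manip.sense();print(s['t'],s['tcp_pos'],'mag',R.T@(s['tcp_pos'][:2]-o[:2])*1000,s['force'],'F',R.T@s['force'][:2],s['finger_gap'])
E
python3 st.py
```

```text
2.95 [ 0.61629417 -0.08949927  0.05132067] mag [-58.02750925   1.18604149] [-5.84852233 11.86484145  9.72227797] F [13.10793883  1.77809327] 0.15234331483969427
```

arm_command(rows=[[[1.3,-3.8,0],0,1],[[1.3,-3.8,0],0,1],[[0,0,0],0,1],[[0,0,0],0,1]])

```text
t: 3.45
tcp_pos: [0.6187, -0.0966, 0.0513]
tool_rot: [0.584, 0.811, 0.001, -0.004]
force: [-5.8, 12.4, 9.9]
finger_gap: 0.148
```

```bash
python3 st.py
```

```text
3.45 [ 0.61871692 -0.09663186  0.05134092] mag [-65.56027207   1.1536663 ] [-5.82043263 12.42229351  9.92969917] F [13.62761755  1.57443704] 0.14833179669676116
```

arm_command(rows=[[[0.7,-2.1,0],0,1],[[0,0,0],0,1],[[0,0,0],0,1]])

```text
t: 3.82
tcp_pos: [0.6194, -0.0986, 0.0513]
tool_rot: [0.584, 0.811, 0.001, -0.004]
force: [-6.8, 11.9, 10.4]
finger_gap: 0.15
```

```bash
python3 st.py
```

```text
3.825 [ 0.61936694 -0.09859706  0.05132212] mag [-67.63017384   1.16134987] [-6.80505089 11.91586782 10.40368965] F [13.46007239  2.66890893] 0.15046170593392386
```

arm_command(rows=[[[-3.8,-1.3,0],0,1],[[-3.8,-1.3,0],0,1],[[0,0,0],0,1]])

```text
t: 4.2
tcp_pos: [0.6123, -0.1011, 0.0513]
tool_rot: [0.584, 0.811, 0.002, -0.004]
force: [-5.8, 12.9, 10.8]
finger_gap: 0.15
```

```bash
python3 st.py
```

```text
4.2 [ 0.61227138 -0.10109319  0.05134636] mag [-67.74388763   8.68229837] [-5.80267336 12.94878195 10.79554423] F [14.12121576  1.39040913] 0.14986051954680277
```

arm_command(rows=[[[-4,-1.3,0],0,1],[[-4,-1.3,0],0,1],[[0,0,0],0,1]])

```text
t: 4.58
tcp_pos: [0.6043, -0.1038, 0.0513]
tool_rot: [0.584, 0.811, 0.002, -0.004]
force: [-5.1, 12.9, 9.6]
finger_gap: 0.156
```

```bash
python3 st.py
```

```text
4.575 [ 0.60428209 -0.10382722  0.051334  ] mag [-67.79938677  17.12627371] [-5.12560015 12.89595724  9.5758216 ] F [13.85611876  0.76515544] 0.15594112063895327
```

arm_command(rows=[[[-1.5,4.5,0],0,1],[[-1.5,4.5,0],0,1],[[0,0,0],0,1]])

```text
t: 4.95
tcp_pos: [0.6015, -0.0949, 0.0513]
tool_rot: [0.584, 0.811, 0.002, -0.003]
force: [-4.6, 12.4, 9.2]
finger_gap: 0.153
```

```bash
python3 st.py
```

```text
4.95 [ 0.60147305 -0.09487923  0.05133189] mag [-58.42251773  16.94845497] [-4.63299862 12.43344065  9.23688877] F [13.26111477  0.44492409] 0.15334246639297536
```

arm_command(rows=[[[-0.8,2.4,0],0,1],[[-0.8,2.4,0],0,1],[[0,0,0],0,1]])

```text
t: 5.32
tcp_pos: [0.6015, -0.0942, 0.0514]
tool_rot: [0.584, 0.812, 0.0, -0.0]
force: [-4.7, 1.4, 7.1]
finger_gap: 0.152
```

```bash
python3 st.py
```

```text
5.325 [ 0.60145995 -0.09422178  0.05136694] mag [-57.79494084  16.75209901] [-4.67771794  1.43077532  7.10529523] F [2.84214147 3.98125546] 0.15246345580523643
```

arm_command(rows=[[[0,0,0],0,-0.1],[[0,0,0],0,-0.1],[[0,0,30],0,-0.1],[[0,0,50],0,-0.1],[[0,0,50],0,-0.1],[[0,0,0],0,-0.1]])

```text
t: 6.08
tcp_pos: [0.6053, -0.0961, 0.1843]
tool_rot: [0.584, 0.812, 0.002, 0.006]
force: [0.5, 1.3, -0.0]
finger_gap: 0.551
```

```bash
python3 st.py; python3 - <<'E'
from h import *
snap('wrist','w2'); s=manip.sense();print(s['t'])
E
```

```text
6.075 [ 0.60533822 -0.09613222  0.18426867] mag [-60.83805436  13.68123728] [ 0.4950511   1.34670875 -0.01935668] F [ 1.11979908 -0.89707863] 0.5512253662402107
6.125
```

View pics/w2.png

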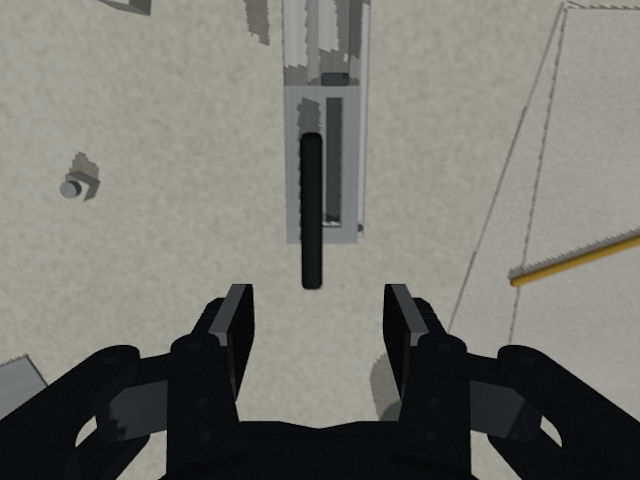

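arm_command(rows=[[[-23,34,0],0.18,-0.1],[[-23,34,0],0.18,-0.1],[[-23,34,0],0.18,-0.1],[[-23,34,0],0.18,-0.1],[[-23,34,0],0.18,-0.1],[[-23,34,0],0.18,-0.1],[[-23,34,0],0.18,-0.1],[[0,0,0],0.12,-0.1],[[0,0,0],0,-0.1]])

```text
t: 7.25
tcp_pos: [0.4399, 0.1434, 0.1783]
tool_rot: [-0.066, 0.998, -0.0, -0.001]
force: [-0.2, -0.4, -0.1]
finger_gap: 0.548
```

```bash
python3 st.py; python3 - <<'E'
from h import *
snap('wrist','w3'); s=manip.sense();print(s['t'],s['q'])
E
```

```text
7.25 [0.43985121 0.14344786 0.17825279] mag [218.8923689   94.52342526] [-0.16816702 -0.36640186 -0.10261196] F [-0.29403522  0.27581471] 0.5482833111551129
7.3 [ 7.22260868e-02  4.15255431e-01  1.89431883e+00 -5.13524414e-05
  8.33716942e-01 -1.62883311e+00]
```

View pics/w3.png

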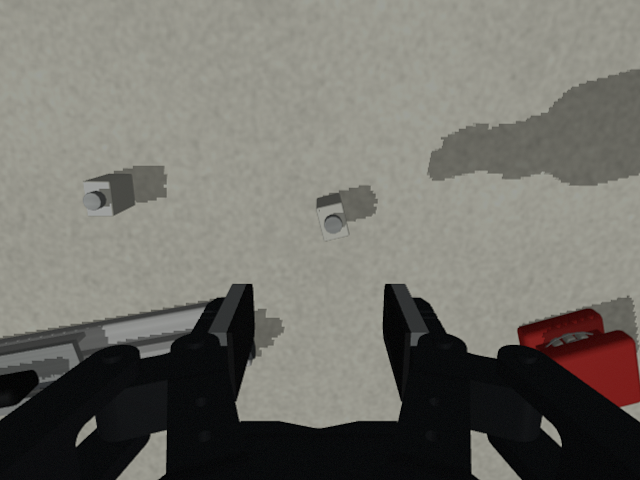

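```bash
python3 - <<'E'
from h import *
im=cv2.imread('pics/w3.png')
a=cv2.resize(im[180:250,300:370],None,fx=8,fy=8,interpolation=2);cv2.imwrite('pics/w3z.png',a)
a=cv2.resize(im[165:225,70:140],None,fx=8,fy=8,interpolation=2);cv2.imwrite('pics/w3y.png',a)
c=cal('w3');print('red',onz(c,530,330,.05),onz(c,520,350,.0),onz(c,332,224,.044),onz(c,94,200,.044))
E
```

```text
red [0.49719215 0.29804569 0.05      ] [0.54021196 0.32605919 0.        ] [0.44206833 0.15308689 0.044     ] [ 0.44641911 -0.00089653  0.044     ]
```

View pics/w3z.png

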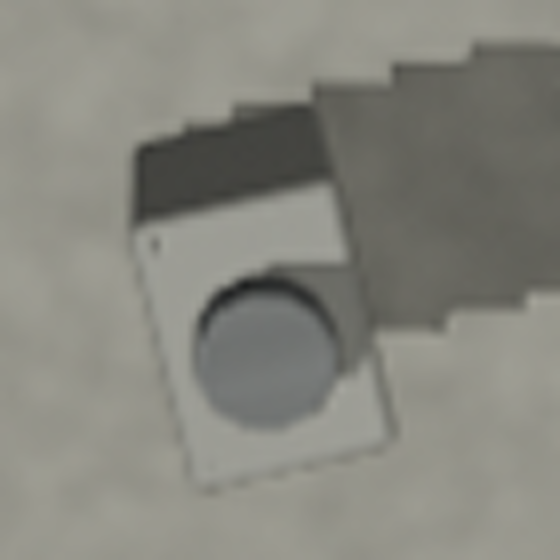

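View pics/w3y.png

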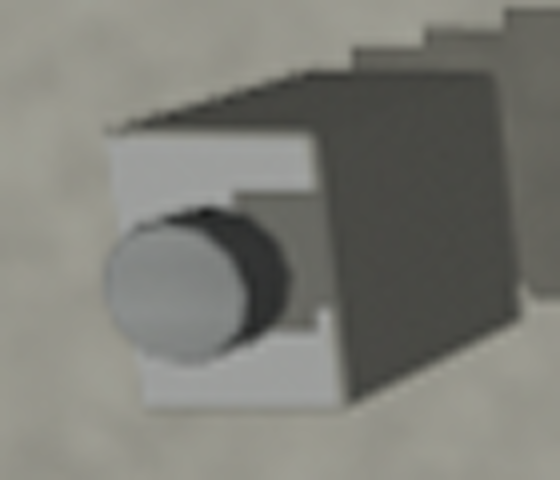

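```bash
python3 - <<'E'
from h import *
c=cal('w3')
for off,q in [((300,180),[(132,225),(327,182),(393,440),(205,492)]),((70,165),[(107,130),(318,134),(345,405),(145,408)])]:
  P=[onz(c,a/8-.44+off[0],b/8+off[1]-.44,.036)[:2] for a,b in q];print(np.mean(P,0))
  for i in range(4):
    d=P[(i+1)%4]-P[i];print(np.hypot(*d),np.degrees(np.arctan2(d[1],d[0])))
s=manip.sense();x=s['tool_rot'];from scipy.spatial.transform import Rotation as Q
y=Q.from_quat(x).as_matrix()[:,1];print(s['tcp_pos'],np.degrees(np.arctan2(y[1],y[0])))
E
```

```text
[0.44244024 0.15380835]
0.01658212179209051 110.29251858910503
0.023070148641037805 22.404979728920786
0.016559561227090753 -66.25741366744523
0.024067946673058945 -157.55739799642146
[ 0.44718842 -0.00221946]
0.01721844418628069 96.47468102712232
0.022830428405413487 5.577316396713728
0.016770170733965337 -81.54564665951041
0.02340716937445232 -173.2787574849154
[0.44029411 0.14313539 0.17841013] 97.46548927952108
```

arm_command(rows=[[[2.1,10.7,-40],0.13,-0.1],[[0,0,-45],0.13,-0.1],[[0,0,-40],0,-0.1],[[0,0,-25],0,-0.1],[[0,0,0],0,-0.1]], squeeze=30)

```text
t: 7.92
tcp_pos: [0.4418, 0.1531, 0.0273]
tool_rot: [-0.194, 0.981, 0.0, -0.002]
force: [1.2, 0.4, 0.4]
finger_gap: 0.553
```

```bash
python3 st.py; python3 - <<'E'
from h import *
snap('wrist','w4')
E
```

```text
7.925 [0.44184534 0.15310178 0.02730026] mag [227.41336659  89.56687908] [1.22310377 0.41027311 0.39268405] F [ 6.37654737e-04 -1.29008001e+00] 0.5532269257356413
```

View pics/w4.png

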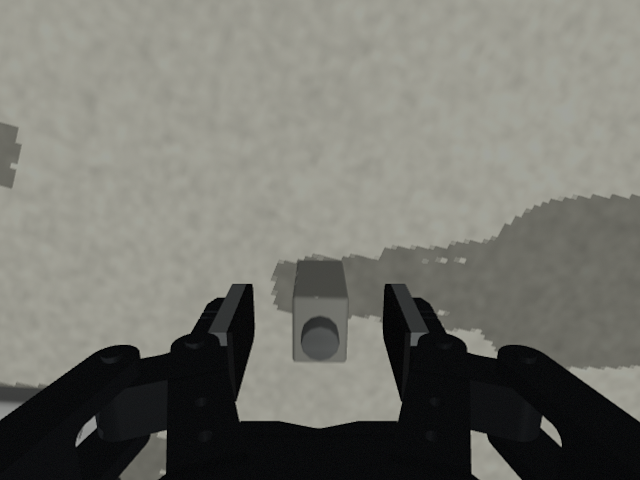

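arm_command(rows=[[[0,0,0],0,0.5],[[0,0,0],0,1],[[0,0,0],0,1],[[0,0,0],0,1],[[0,0,0],0,1]], squeeze=35)

```text
t: 8.6
tcp_pos: [0.4437, 0.1539, 0.0304]
tool_rot: [-0.195, 0.981, -0.0, 0.001]
force: [-0.9, -0.7, 7.1]
finger_gap: 0.201
```

```bash
python3 st.py; python3 - <<'E'
from h import *
snap('wrist','w5')
c=manip.get_calibration('wrist')
E
```

```text
8.6 [0.44369725 0.15385664 0.03042575] mag [227.54107174  87.57111065] [-0.91896184 -0.74280356  7.12985743] F [-0.41253764  1.10727625] 0.20056881499090368
```

View pics/w5.png

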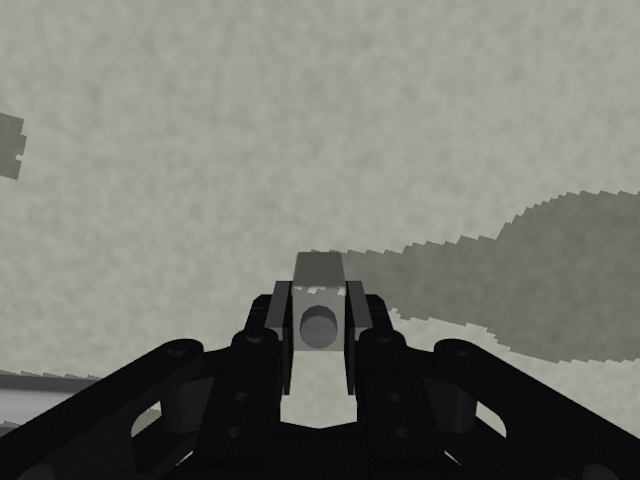

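arm_command(rows=[[[0,0,30],0,1],[[0,0,50],0,1],[[14,-12,0],-0.164,1],[[14,-12,0],-0.164,1],[[14,-12,0],-0.164,1],[[14,-12,0],-0.164,1],[[14,-12,0],-0.164,1],[[14,-12,0],-0.164,1],[[14,-12,0],-0.164,1],[[14,-12,0],-0.164,1],[[15,-10.7,0],-0.164,1],[[0,0,0],-0.161,1]])

```text
t: 10.15
tcp_pos: [0.5711, 0.0463, 0.1096]
tool_rot: [0.586, 0.811, 0.0, 0.001]
force: [-0.3, -0.1, -1.4]
finger_gap: 0.201
```

arm_command(rows=[[[0,0,0],0,1],[[0,0,0],0,1]])

```text
t: 10.4
tcp_pos: [0.5693, 0.0474, 0.1093]
tool_rot: [0.582, 0.813, -0.0, -0.0]
force: [-0.2, -0.2, -0.0]
finger_gap: 0.201
```

```bash
python3 st.py; python3 - <<'E'
from h import *
snap('wrist','w6')
s=manip.sense();x=s['tool_rot'];from scipy.spatial.transform import Rotation as Q
y=Q.from_quat(x).as_matrix()[:,1];print(s['tcp_pos'],np.degrees(np.arctan2(y[1],y[0])))
E
```

```text
10.4 [0.56925977 0.04737593 0.10930522] mag [86.69901272  2.32087388] [-0.20923007 -0.19168228 -0.02029402] F [-0.11531934  0.25926969] 0.20058812439727003
[0.56932032 0.04737943 0.10932137] 18.79730055545651
```

View pics/w6.png

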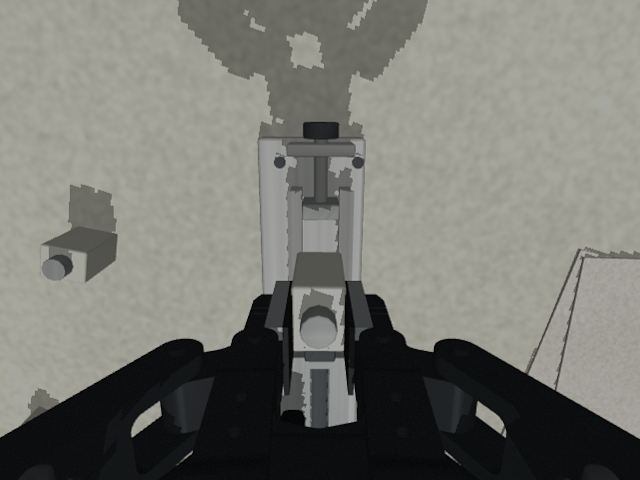

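```bash
python3 - <<'E'
from h import *
im=cv2.imread('pics/w6.png')
cv2.imwrite('pics/w6z.png',cv2.resize(im[115:365,240:400],None,fx=4,fy=4,interpolation=2)[:,:][:1000])
cv2.imwrite('pics/w6y.png',cv2.resize(im[120:260,240:400],None,fx=4.2,fy=4.2,interpolation=2))
cv2.imwrite('pics/w6x.png',cv2.resize(im[240:380,240:400],None,fx=4.2,fy=4.2,interpolation=2))
E
```

```text
(no output)
```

View pics/w6y.png

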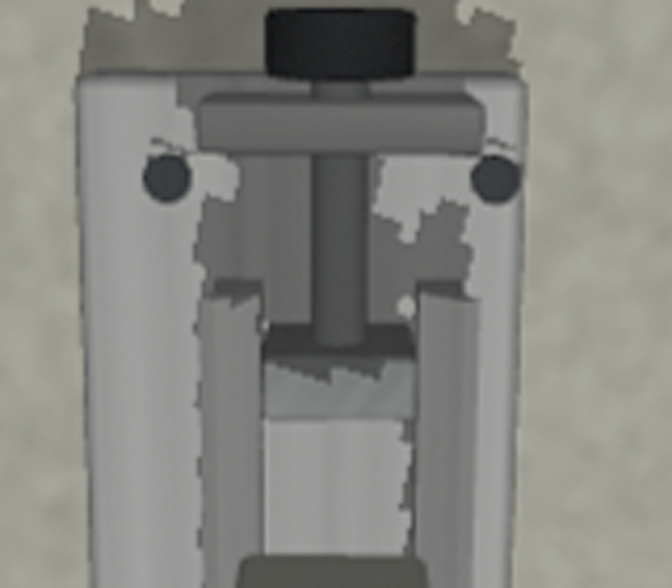

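View pics/w6x.png

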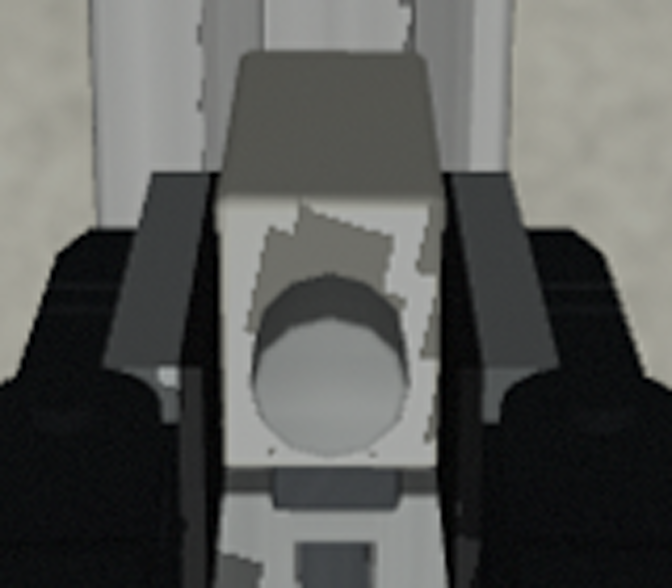

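```bash
python3 - <<'E'
from h import *
o=np.load('mag.npy');th=o[2];R=np.array([[np.cos(th),-np.sin(th)],[np.sin(th),np.cos(th)]])
c=cal('w6')
f=lambda a,b,off,z:np.round(R.T@(onz(c,a/4.2-.38+240,b/4.2-.38+off,z)[:2]-o[:2])*1000,2)
for a,b,z in [(263,418,.034),(413,418,.034),(263,500,.012),(413,500,.012),(78,80,.012),(527,80,.012),(202,400,.027),(478,400,.027)]: print('mag',z,f(a,b,120,z))
for a,b,z in [(240,56,.079),(427,56,.079),(218,195,.115),(441,195,.115),(222,466,.115),(437,466,.115)]: print('bl',z,f(a,b,240,z))
E
```

```text
mag 0.034 [102.32   9.58]
mag 0.034 [102.42  -8.54]
mag 0.012 [85.17 10.48]
mag 0.012 [85.3  -9.82]
mag 0.012 [140.74  33.68]
mag 0.012 [141.07 -23.24]
mag 0.027 [102.78  17.43]
mag 0.027 [102.98 -16.93]
bl 0.079 [99.74 10.14]
bl 0.079 [99.85 -7.96]
bl 0.115 [100.86  10.03]
bl 0.115 [100.97  -7.15]
bl 0.115 [77.23  9.98]
bl 0.115 [77.34 -7.37]
```

arm_command(rows=[[[2.1,-3.5,-20],0,1],[[0,0,-25],0,1],[[0,0,0],0,1]])

```text
t: 10.82
tcp_pos: [0.5702, 0.0439, 0.0628]
tool_rot: [0.583, 0.813, -0.001, -0.002]
force: [-0.2, -0.2, -0.7]
finger_gap: 0.199
```

```bash
python3 st.py
```

```text
10.825 [0.57015543 0.0439406  0.06281129] mag [83.15707155  2.56247311] [-0.22168536 -0.1834411  -0.65178301] F [-0.1035495   0.26846328] 0.1993963788341813
```

arm_command(rows=[[[0,0,0],0,1],[[0,0,0],0,1]])

```text
t: 11.08
tcp_pos: [0.5726, 0.0436, 0.0653]
tool_rot: [0.583, 0.813, 0.0, 0.001]
force: [-0.8, -0.9, -1.1]
finger_gap: 0.201
```

```bash
python3 st.py
```

```text
11.075 [0.57258924 0.04364568 0.0653466 ] mag [82.10455584  0.34829107] [-0.76734096 -0.88983903 -1.14974356] F [-0.60011027  1.01019469] 0.20066847040601343
```

arm_command(rows=[[[0,0,0],0,1],[[0,0,0],0,1],[[0,0,0],0,1]])

```text
t: 11.45
tcp_pos: [0.572, 0.0436, 0.0645]
tool_rot: [0.583, 0.813, 0.0, 0.0]
force: [-0.2, 0.1, -0.5]
finger_gap: 0.199
```

```bash
python3 st.py;python3 - <<'E'
from h import *
snap('wrist','w7')
E
python3 st.py
```

```text
11.45 [0.57195307 0.04364048 0.06451828] mag [82.30164286  0.95318947] [-0.23536474  0.05876848 -0.54583614] F [0.13046738 0.20452031] 0.1989237835564202
11.5 [0.57192067 0.0436347  0.06444123] mag [82.30645515  0.98574104] [ 0.51497646  0.52330674 -1.50970492] F [ 0.33268851 -0.65449908] 0.2003102647351042
```

arm_command(rows=[[[0,0,-6],0,1],[[0,0,-6],0,1],[[0,0,-5],0,1],[[0,0,-3],0,1],[[0,0,0],0,1],[[0,0,0],0,1]])

```text
t: 12.25
tcp_pos: [0.572, 0.0436, 0.0444]
tool_rot: [0.583, 0.812, 0.0, 0.0]
force: [-0.2, -0.4, 0.4]
finger_gap: 0.203
```

```bash
python3 st.py
```

```text
12.25 [0.57199343 0.04363326 0.04437739] mag [82.28198382  0.9172082 ] [-0.22981429 -0.38704154  0.36022349] F [-0.29403034  0.34082535] 0.20278644629115697
```

arm_command(rows=[[[0,0,-1.5],0,1],[[0,0,0],0,1],[[0,0,0],0,1]])

```text
t: 12.62
tcp_pos: [0.5719, 0.0436, 0.0429]
tool_rot: [0.583, 0.812, 0.0, 0.0]
force: [0.5, -0.0, -0.4]
finger_gap: 0.2
```

```bash
python3 st.py
```

```text
12.625 [0.57192429 0.04363034 0.04286616] mag [82.30116583  0.98369955] [ 0.54071632 -0.00498594 -0.42093421] F [-0.17643383 -0.51114588] 0.2004021421232541
```

arm_command(rows=[[[0,0,0],0,0.3],[[0,0,0],0,0.1],[[0,0,0],0,0.1],[[0,0,20],0,0.0],[[0,0,40],0,0.0],[[0,0,30],0,0],[[0,0,0],0,0],[[0,0,0],0,0]])

```text
t: 13.62
tcp_pos: [0.5712, 0.0437, 0.1322]
tool_rot: [0.583, 0.812, -0.0, -0.001]
force: [-0.1, -0.4, -0.3]
finger_gap: 0.502
```

```bash
python3 st.py;python3 - <<'E'
from h import *
snap('wrist','w8')
E
python3 st.py
```

```text
13.625 [0.57122904 0.04370575 0.13224796] mag [82.59345521  1.6190086 ] [-0.10427966 -0.39277385 -0.33724489] F [-0.33932982  0.22360863] 0.5015528136918038
13.675 [0.57092171 0.04371929 0.13173845] mag [82.70388726  1.90613837] [ 0.14316851  0.95941334 -0.41797808] F [ 0.86429113 -0.44042254] 0.49695540906083036
```

View pics/w8.png

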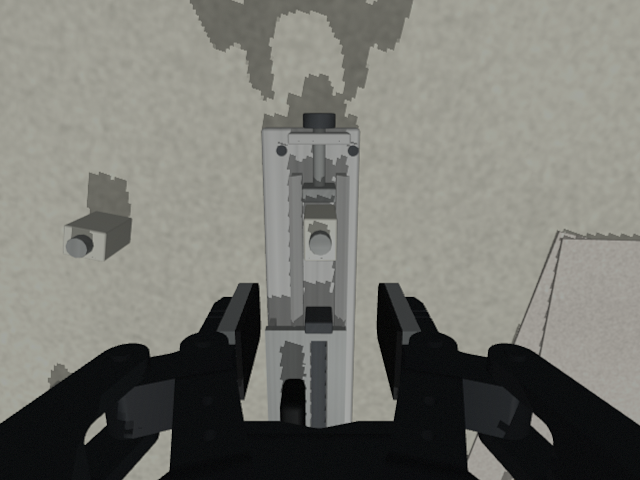

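arm_command(rows=[[[-18,-7,0],0.172,0],[[-18,-7,0],0.172,0],[[-18,-7,0],0.172,0],[[-18,-7,0],0.172,0],[[-18,-7,0],0.172,0],[[-18,-7,0],0.172,0],[[-16.4,-4,0],0.172,0],[[0,0,0],0.166,0],[[0,0,0],0,0],[[0,0,0],0,0],[[0,0,0],0,0]])

```text
t: 15.05
tcp_pos: [0.4475, -0.0023, 0.1325]
tool_rot: [-0.062, 0.998, 0.0, -0.0]
force: [-0.2, 0.3, -0.8]
finger_gap: 0.503
```

```bash
python3 st.py;python3 - <<'E'
from h import *
im,c=snap('wrist','w9')
cv2.imwrite('pics/w9z.png',cv2.resize(im[200:340,250:390],None,fx=4.2,fy=4.2,interpolation=2))
s=manip.sense();x=s['tool_rot'];from scipy.spatial.transform import Rotation as Q
y=Q.from_quat(x).as_matrix()[:,1];print(s['tcp_pos'],np.degrees(np.arctan2(y[1],y[0])))
o=np.load('mag.npy');th=o[2];R=np.array([[np.cos(th),-np.sin(th)],[np.sin(th),np.cos(th)]])
c=cal('w8')
for p in [(303,220),(337,220),(303,262),(337,262)]: print(R.T@(onz(c,*p,.048)[:2]-o[:2])*1000)
E
```

```text
15.05 [ 0.44753089 -0.00228896  0.13252136] mag [ 78.26009329 133.52036363] [-0.17072834  0.33704051 -0.7959001 ] F [0.37381075 0.0548634 ] 0.503056850989511
[ 0.4475547  -0.00230625  0.13263943] 97.12666055299172
[95.476411    8.83850445]
[95.54126753 -9.15912373]
[71.84627763  8.99441367]
[71.915914   -9.52162409]
```

View pics/w9z.png

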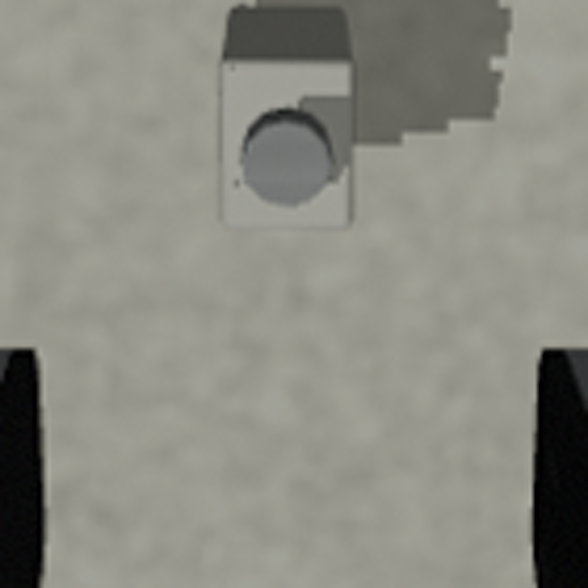

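```bash
python3 - <<'E'
from h import *
c=cal('w9')
P=[onz(c,a/4.2-.38+250,b/4.2-.38+200,.036)[:2] for a,b in [(222,62),(352,60),(352,227),(220,227)]]
print(np.mean(P,0))
for i in range(4):
    d=P[(i+1)%4]-P[i];print(np.hypot(*d),np.degrees(np.arctan2(d[1],d[0])))
E
```

```text
[ 0.4470433  -0.00231149]
0.017248032057668256 98.04290720643586
0.02340425048794687 7.693971870665174
0.01798224742872148 -82.86258960981063
0.0231361717997739 -174.1232781401309
```

Aligned with the blank; descend and grip.

arm_command(rows=[[[0,0,-40],0,0],[[0,0,-40],0,0],[[0,0,-23],0,0],[[0,0,0],0,0],[[0,0,0],0,0.5],[[0,0,0],0,1],[[0,0,0],0,1],[[0,0,0],0,1],[[0,0,0],0,1]], squeeze=35)

```text
t: 16.23
tcp_pos: [0.4482, -0.0025, 0.0308]
tool_rot: [-0.063, 0.998, -0.0, 0.001]
force: [-0.3, 0.5, 6.9]
finger_gap: 0.2
```

```bash
python3 st.py
```

```text
16.225 [ 0.4481569  -0.00250973  0.03075476] mag [ 77.85195873 132.99686635] [-0.29623829  0.49686339  6.87025842] F [0.56521732 0.12312484] 0.19997902066021797
```

arm_command(rows=[[[0,0,30],0,1],[[0,0,50],0,1],[[17,2,0],-0.172,1],[[17,2,0],-0.172,1],[[17,2,0],-0.172,1],[[17,2,0],-0.172,1],[[17,2,0],-0.172,1],[[17,2,0],-0.172,1],[[17,2,0],-0.172,1],[[15.7,1.3,0],-0.166,1],[[0,0,0],0,1],[[0,0,0],0,1]])

```text
t: 17.73
tcp_pos: [0.5809, 0.0131, 0.1096]
tool_rot: [0.582, 0.813, -0.0, -0.001]
force: [-0.4, 0.3, -0.8]
finger_gap: 0.197
```

arm_command(rows=[[[0,0,-20],0,1],[[0,0,-20],0,1],[[0,0,0],0,1],[[0,0,0],0,1],[[0,0,0],0,1]])

```text
t: 18.35
tcp_pos: [0.5826, 0.0128, 0.0707]
tool_rot: [0.583, 0.813, 0.0, 0.001]
force: [-0.1, 0.2, -0.8]
finger_gap: 0.199
```

```bash
python3 st.py;python3 - <<'E'
from h import *
im,c=snap('wrist','w10')
s=manip.sense();x=s['tool_rot'];from scipy.spatial.transform import Rotation as Q
y=Q.from_quat(x).as_matrix()[:,1];print(s['tcp_pos'],np.degrees(np.arctan2(y[1],y[0])))
E
```

```text
18.35 [0.58263563 0.01282894 0.07072961] mag [49.6926161   0.60783691] [-0.05555671  0.19404228 -0.78907261] F [ 0.20164096 -0.00893753] 0.19929383141753024
[0.5826498  0.01284499 0.07069064] 18.69399604849698
```

View pics/w10.png

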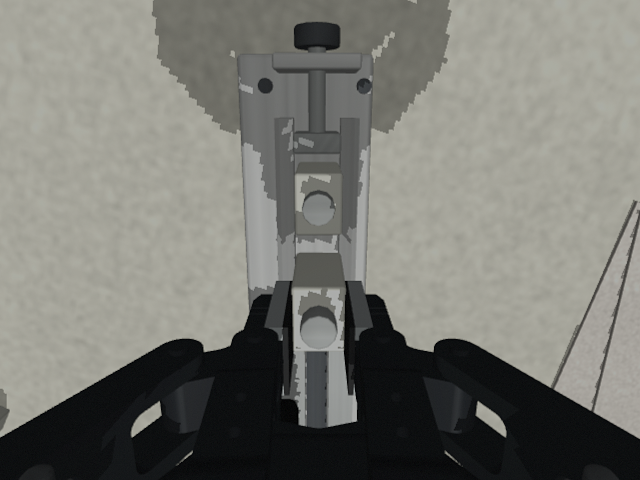

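arm_command(rows=[[[-0.3,0,-10],0,1],[[0,0,-6],0,1],[[0,0,-5],0,1],[[0,0,-4],0,1],[[0,0,-2.5],0,1],[[0,0,0],0,1],[[0,0,0],0,1]])

```text
t: 19.27
tcp_pos: [0.5818, 0.013, 0.0428]
tool_rot: [0.583, 0.813, -0.0, -0.0]
force: [-2.3, 0.5, 5.6]
finger_gap: 0.2
```

```bash
python3 st.py
```

```text
19.275 [0.58175875 0.01296045 0.04283516] mag [50.0957711   1.39756517] [-2.28228009  0.50772833  5.64122942] F [1.20619295 2.00292013] 0.2003860300591451
```

arm_command(rows=[[[0,0,0],0,0.3],[[0,0,0],0,0.1],[[0,0,0],0,0.1],[[0,0,0],0,0],[[0,0,20],0,0.0],[[0,0,40],0,0.0],[[0,0,30],0,0],[[0,0,0],0,0],[[0,0,0],0,0]])

```text
t: 20.4
tcp_pos: [0.5812, 0.013, 0.1317]
tool_rot: [0.583, 0.812, -0.0, -0.001]
force: [-0.8, 0.4, -0.2]
finger_gap: 0.501
```

```bash
python3 st.py;python3 - <<'E'
from h import *
im,c=snap('wrist','w11')
E
```

```text
20.4 [0.58120283 0.01303409 0.13166325] mag [50.34213353  1.90132873] [-0.76924754  0.40439281 -0.20831334] F [0.62773836 0.60101571] 0.5008225390856375
```

View pics/w11.png

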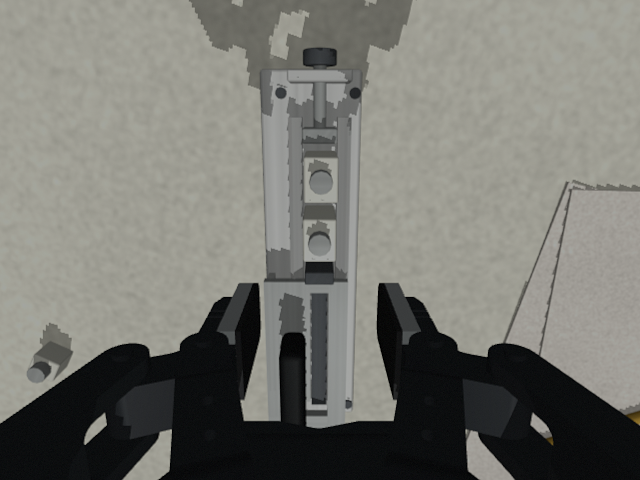

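arm_command(rows=[[[5,-27,0],0,-0.2],[[5,-27,0],0,-0.2],[[5,-27,0],0,-0.2],[[4.4,-26.5,0],0,-0.2],[[0,0,-20],0,-0.2],[[0,0,0],0,-0.2],[[0,0,0],0,-0.2],[[0,0,0],0,-0.2]], squeeze=60)

```text
t: 21.45
tcp_pos: [0.6015, -0.0942, 0.1126]
tool_rot: [0.583, 0.813, 0.0, 0.0]
force: [0.5, -0.0, -0.0]
finger_gap: 0.602
```

```bash
python3 st.py;python3 - <<'E'
from h import *
im,c=snap('wrist','w12')
o=np.load('mag.npy');th=o[2];R=np.array([[np.cos(th),-np.sin(th)],[np.sin(th),np.cos(th)]])
E
```

```text
21.45 [ 0.60147057 -0.09416727  0.11260507] mag [-57.74662728  16.72472466] [ 0.52536876 -0.04276983 -0.00628657] F [-0.20738839 -0.48459432] 0.6018051391891404
```

View pics/w12.png

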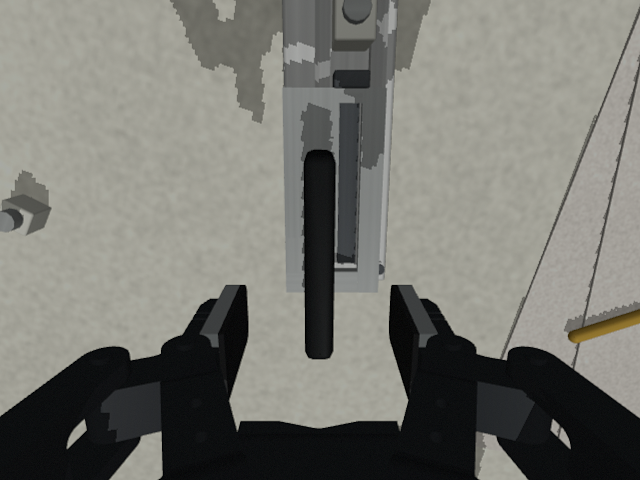

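Handle centred between the fingers (col 319). Descend and grip.

arm_command(rows=[[[0,0,-34],0,-0.2],[[0,0,-30],0,-0.2],[[0,0,0],0,-0.2],[[0,0,0],0,0.6],[[0,0,0],0,1],[[0,0,0],0,1],[[0,0,0],0,1],[[0,0,0],0,1]], squeeze=60)

```text
t: 22.5
tcp_pos: [0.6016, -0.0951, 0.05]
tool_rot: [0.583, 0.813, -0.0, 0.001]
force: [-1.8, -0.0, 6.4]
finger_gap: 0.15
```

```bash
python3 st.py
```

```text
22.5 [ 0.60156192 -0.09509862  0.04998381] mag [-58.65877929  16.93385468] [-1.82947968 -0.03308121  6.4347931 ] F [0.54958736 1.74529196] 0.14998368989142805
```

arm_command(rows=[[[1.3,-3.8,0],0,1],[[1.3,-3.8,0],0,1],[[1.3,-3.8,0],0,1],[[0,0,0],0,1],[[0,0,0],0,1],[[0,0,0],0,1]])

```text
t: 23.25
tcp_pos: [0.6031, -0.1013, 0.0499]
tool_rot: [0.583, 0.812, 0.002, -0.004]
force: [-4.0, 12.0, 11.4]
finger_gap: 0.152
```

```bash
python3 st.py
```

```text
23.25 [ 0.60311576 -0.10129299  0.04989413] mag [-65.02595369  17.42748103] [-3.95949353 11.99753449 11.40741446] F [12.63389746 -0.05529758] 0.1515349918700824
```

arm_command(rows=[[[1.0,-3.0,0],0,1],[[0,0,0],0,1],[[0,0,0],0,1],[[0,0,0],0,1]])

```text
t: 23.75
tcp_pos: [0.604, -0.1041, 0.0499]
tool_rot: [0.583, 0.812, 0.002, -0.004]
force: [-4.0, 13.0, 12.3]
finger_gap: 0.148
```

```bash
python3 st.py
```

```text
23.75 [ 0.60397102 -0.10412826  0.04988375] mag [-67.98606204  17.5168308 ] [-3.98996197 12.99668895 12.30106995] F [13.59101163 -0.34369042] 0.14801570286872368
```

arm_command(rows=[[[3.8,1.3,0],0,1],[[3.8,1.3,0],0,1],[[0,0,0],0,1],[[0,0,0],0,1]])

```text
t: 24.25
tcp_pos: [0.6118, -0.1014, 0.0499]
tool_rot: [0.583, 0.812, 0.002, -0.004]
force: [-3.9, 13.3, 11.9]
finger_gap: 0.151
```

```bash
python3 st.py
```

```text
24.25 [ 0.6117605  -0.10136052  0.04986596] mag [-67.83515363   9.25162983] [-3.93725699 13.34011047 11.88849403] F [13.89992124 -0.50272187] 0.15104135020743034
```

arm_command(rows=[[[3.8,1.2,0],0,1],[[3.8,1.2,0],0,1],[[0,0,0],0,1],[[0,0,0],0,1]])

```text
t: 24.75
tcp_pos: [0.6193, -0.0988, 0.0499]
tool_rot: [0.583, 0.812, 0.002, -0.004]
force: [-3.9, 14.2, 10.5]
finger_gap: 0.145
```

```bash
python3 st.py
```

```text
24.75 [ 0.6193337  -0.09879411  0.049885  ] mag [-67.80646851   1.25544028] [-3.91714097 14.16122525 10.53931946] F [14.67214773 -0.78254396] 0.1454257649839112
```

arm_command(rows=[[[-1.3,3.8,0],0,1],[[-1.3,3.8,0],0,1],[[-1.3,3.8,0],0,1],[[-1.3,3.8,0],0,1],[[-1.2,3.8,0],0,1],[[-1.2,3.8,0],0,1],[[-1.3,3.8,0],0,1],[[0,0,0],0,1],[[0,0,0],0,1]])

```text
t: 25.88
tcp_pos: [0.6108, -0.0733, 0.0499]
tool_rot: [0.583, 0.812, 0.001, -0.003]
force: [-3.7, 11.7, 11.0]
finger_gap: 0.151
```

```bash
python3 st.py
```

```text
25.875 [ 0.61075578 -0.07326961  0.04991213] mag [-40.87915899   1.2840009 ] [-3.70745987 11.65357525 10.97145401] F [12.22770736 -0.18506093] 0.15092227981473227
```

arm_command(rows=[[[-0.8,2.4,0],0,1],[[-0.8,2.4,0],0,1],[[0,0,0],0,1],[[0,0,0],0,1]])

```text
t: 26.38
tcp_pos: [0.6093, -0.0689, 0.0499]
tool_rot: [0.583, 0.812, 0.001, -0.003]
force: [-3.1, 9.6, 10.0]
finger_gap: 0.149
```

```bash
python3 st.py; python3 - <<'E'
from h import *
snap('wrist','w13'); snap('scene','s13')
E
```

```text
26.375 [ 0.60927175 -0.06886645  0.04989464] mag [-36.23264322   1.2929854 ] [-3.05890812  9.56096334  9.98764255] F [10.03745838 -0.13552935] 0.14942414094472445
```

View pics/w13.png

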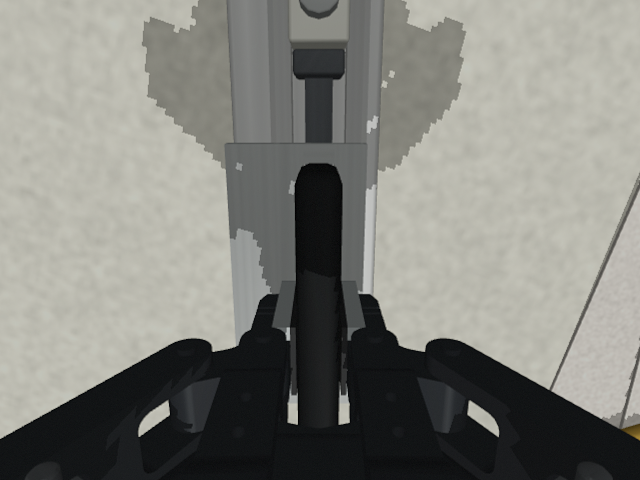

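arm_command(rows=[[[-0.6,1.9,0],0,1],[[0,0,0],0,1],[[0,0,0],0,1]])

```text
t: 26.85
tcp_pos: [0.6087, -0.0672, 0.0499]
tool_rot: [0.583, 0.812, 0.001, -0.003]
force: [-4.2, 10.8, 9.4]
finger_gap: 0.147
```

```bash
python3 st.py
```

```text
26.85 [ 0.60870123 -0.06720083  0.04989222] mag [-34.47206116   1.30504975] [-4.22290923 10.83961394  9.41293994] F [11.61955856  0.56218475] 0.1474492259545925
```

arm_command(rows=[[[-0.5,1.4,0],0,1],[[0,0,0],0,1],[[0,0,0],0,1]])

```text
t: 27.22
tcp_pos: [0.6086, -0.0668, 0.0499]
tool_rot: [0.583, 0.812, 0.001, -0.002]
force: [-4.4, 6.9, 8.7]
finger_gap: 0.15
```

```bash
python3 st.py
```

```text
27.225 [ 0.60859924 -0.06677806  0.04990866] mag [-34.03879332   1.26750725] [-4.41959765  6.92268119  8.65944036] F [7.96782281 1.99252547] 0.15046067340284952
```

arm_command(rows=[[[-0.4,1.2,0],0,1],[[0,0,0],0,1],[[0,0,0],0,1]])

```text
t: 27.6
tcp_pos: [0.6086, -0.0666, 0.05]
tool_rot: [0.583, 0.812, 0.0, -0.001]
force: [-2.4, 3.8, 8.3]
finger_gap: 0.152
```

```bash
python3 st.py
```

```text
27.6 [ 0.608611   -0.06664555  0.04995578] mag [-33.91686992   1.21427881] [-2.42493739  3.81667577  8.28642172] F [4.3891725 1.0874282] 0.15174399679869308
```

arm_command(rows=[[[-0.3,0.9,0],0,1],[[0,0,0],0,1],[[0,0,0],0,1]])

```text
t: 27.98
tcp_pos: [0.6086, -0.0665, 0.0499]
tool_rot: [0.583, 0.812, 0.0, -0.0]
force: [-3.0, 1.7, 7.1]
finger_gap: 0.153
```

```bash
python3 st.py
```

```text
27.975 [ 0.60858322 -0.06652799  0.04994395] mag [-33.79657672   1.20328602] [-2.95739157  1.72359353  7.0627524 ] F [2.57350921 2.2569869 ] 0.1528804701975291
```

arm_command(rows=[[[0,0,0],0,0.5],[[0,0,0],0,0],[[0,0,0],0,-0.2],[[0,0,20],0,-0.2],[[0,0,40],0,-0.2],[[0,20,30],0,-0.2],[[0,20,10],0,-0.2],[[0,0,0],0,-0.2],[[0,0,0],0,-0.2],[[0,0,0],0,-0.2]])

```text
t: 29.22
tcp_pos: [0.6084, -0.0276, 0.147]
tool_rot: [0.583, 0.812, -0.001, -0.001]
force: [0.1, 0.0, -0.1]
finger_gap: 0.598
```

```bash
python3 st.py; python3 - <<'E'
from h import *
im,c=snap('wrist','w14'); snap('side','d14')
cv2.imwrite('pics/w14z.png',cv2.resize(im[60:260,220:420],None,fx=3,fy=3,interpolation=2))
E
```

```text
29.225 [ 0.60841468 -0.02755423  0.14696162] mag [  3.21343972 -11.01312055] [ 0.06942767  0.01975213 -0.06765128] F [-0.00331717 -0.07210648] 0.5979457567055182
```

View pics/w14.png

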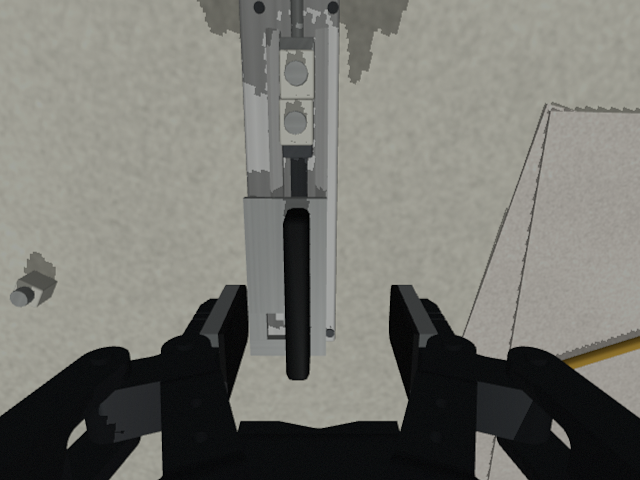

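View pics/w14z.png

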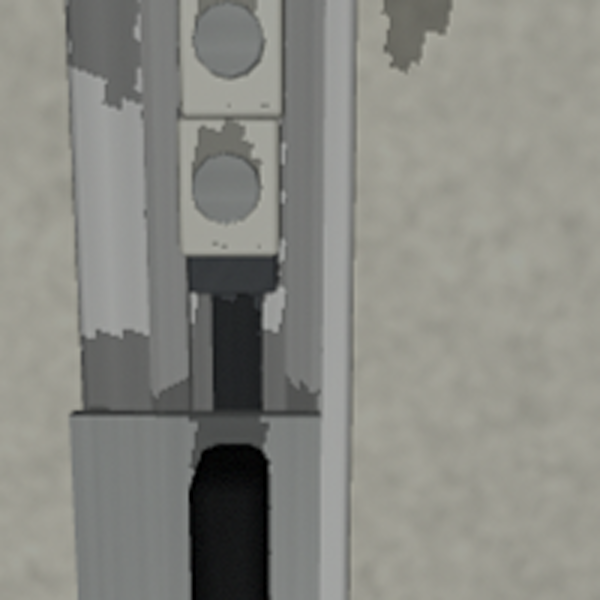

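View pics/d14.png

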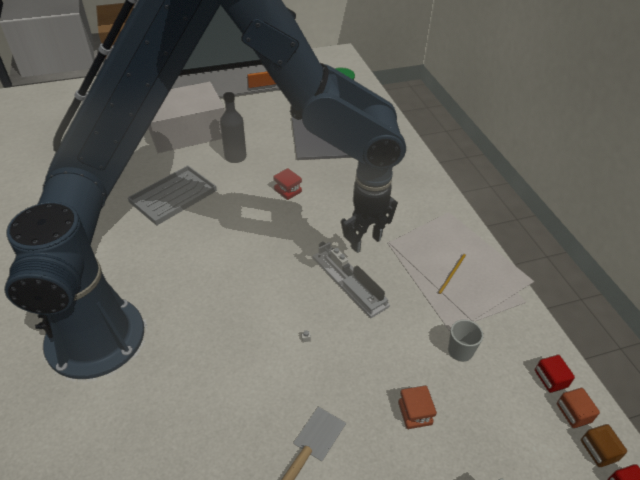

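arm_command(rows=[[[-10,40,0],0,-0.2],[[-10,40,0],0,-0.2],[[0,0,0],0,-0.2],[[0,0,0],0,-0.2],[[0,0,0],0,-0.2]])

```text
t: 29.95
tcp_pos: [0.5896, 0.0517, 0.1482]
tool_rot: [0.584, 0.812, -0.0, 0.0]
force: [-0.1, -0.4, 0.3]
finger_gap: 0.594
```

```bash
python3 - <<'E'
from h import *
im,c=snap('wrist','w15')
cv2.imwrite('pics/w15z.png',cv2.resize(im[120:300,230:410],None,fx=3.3,fy=3.3,interpolation=2))
E
```

```text
(no output)
```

View pics/w15z.png

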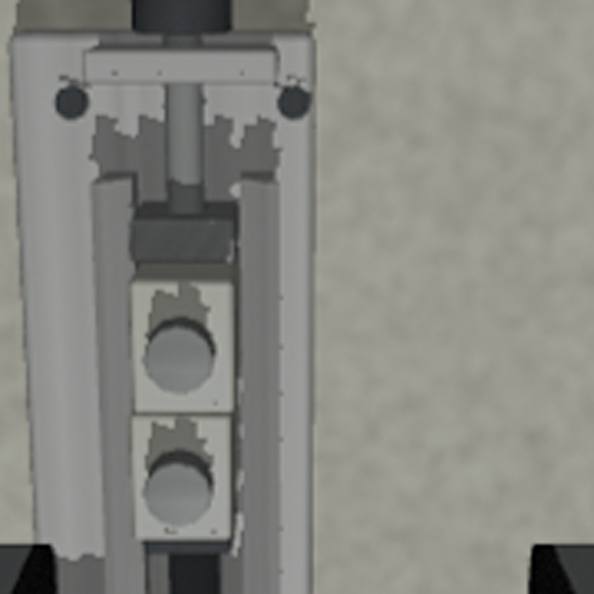

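```bash
python3 - <<'E'
from h import *
o=np.load('mag.npy');th=o[2];R=np.array([[np.cos(th),-np.sin(th)],[np.sin(th),np.cos(th)]])
c=cal('w15')
for y,z in [(262,.034),(262,.036),(280,.048),(412,.048),(417,.048),(540,.048),(543,.036)]:
    print(y,z,R.T@(onz(c,183/3.3+230-.35,y/3.3+120-.35,z)[:2]-o[:2])*1000)
E
```

```text
262 0.034 [102.1638754   0.3562285]
262 0.036 [102.58165078   0.19707495]
280 0.048 [101.96146442  -0.69672359]
412 0.048 [78.32243295 -0.23463335]
417 0.048 [77.40170641 -0.2166352 ]
540 0.048 [54.13812527  0.23811583]
543 0.036 [48.38671008  1.25646495]
```

```bash
python3 -c "
from station import manip
print(manip.sign_off())"
```

```text
the job is handed in; nothing more can be done
None
```

The magazine is loaded and handed in: both tall blanks stand in the channel, pressed against the end stop by the follower. The whole job took about 30 s of the 72 s allowed. No verdict was reported.

**What I did:** I pulled the handle back about 75 mm and hooked it in the side pocket. I stood both blanks upright in the channel, then unhooked the handle and eased the follower forward. The follower stopped moving at about 40 mm pulled back, and the force I was holding against it dropped from about 12 N to under 3 N. I let go of the handle there.

**Last checks:**
- **Front blank and end stop:** the wrist picture puts the blank's front face at x ≈ 102.0 mm and the stop's face at about 102.2 mm, so they touch.
- **Between the blanks:** the gap is about 1 mm at most, and both are upright.
- **Pusher:** it looks flush behind the rear blank, judged by eye. My numeric reading there was useless because the blank hid the pusher's edge.
- **Handle:** it lies in the long lane, with the gripper well clear of it.
- **Bystanders:** the short blank and the other things look unmoved in the side picture. I did not measure them.

**Disagreement:** the camera put the channel's middle line about 1 mm away from where the handle sat when gripped, which is within the 2 mm calibration. I used the gripped value, and the blanks went in without resistance from the walls. The follower's speed is not reported; I eased it forward at about 32 mm/s, then in steps of 1–2.5 mm.

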